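# Stow the keeper rod, then rock the locating block out of its nest and hold it

### The job

Lift the keeper rod off the two posts of the holding fixture and push it down past the sprung jaw of the rod clip until it snaps fully home, and let go of it. Then grip the locating block standing in the fixture and rock it well over from side to side, between the two posts, several times while easing it up until it frees; it is a tight fit and a straight tug only drags its sprung nest up, so do not let the nest rise more than a few millimetres. Finish holding the block still and roughly upright just clear above its nest, with the rod still in the clip and the other things on the bench left alone.

Things in the scene. Friction and masses are not known exactly. Their poses are not given: they have to be found in the camera images.
- fixture: Holding fixture, bolted down: green base plate 150 (x) x 170 (y) x 16 mm, origin at the centre of its underside. At y = +62 and -62 mm stand two steel posts (26 x 12 mm, tops 129 mm above the bench), each with an open-topped saddle 16 mm wide, 12 mm deep, in which the rod lies along y. Between the posts sits the nest with the block.
- nest (a joint): How far the nest has been dragged up off the base plate, m: 0 = down, stop at 0.012. The nest is a steel housing 90 (x) x 70 (y) mm, its top 44 mm above the bench; a spring and its weight hold it down with about 30 N plus 0.4 N per mm, and it drops back by itself.
- nest_top (a point): Centre of the nest's mouth, level with the nest's top (44 mm above the bench when down); axes as the fixture's: x across the slot, y along it from post to post, z up. The slot is 27 (x) x 49 (y) mm and 22 mm deep.
- nest_floor (a point): Centre of the slot's floor, 22 mm below nest_top. Two spring cheeks near the floor press the block's x faces with about 45 N each: a straight pull needs over 45 N. Rocked about x by 0.1 rad or more (leaning to one post, then the other), it follows an upward creep of 1 to 2 mm per lean with little pull (about 10 N; sideways about 10 N); the cheeks let go once its foot is 13 mm above the floor.
- block: Aluminium locating block, about 0.25 kg, in the nest; origin at the centre of its foot, axes as the fixture's. Foot 24 (x) x 44 (y) x 26 mm high; grip head 24 x 30 mm from 26 to 72 mm; on top a 10 mm dowel to 78 mm. At the start it stands on the slot's floor (foot 22 mm, dowel's top 100 mm above the bench); it can lean about 0.18 rad either way in the slot.
- block_grip (a point): Point on the block's axis 58 mm above its foot, a good height to grip: fingers on the two x faces (24 mm apart), open space on both sides. Gripped firmly there, the block leans as the gripper tilts about the line between the fingers, turning about the block's foot; shifting the gripper sideways without tilting it only slides the block in the slot.
- rod: Steel keeper rod, 14 mm diameter, 170 mm long, about 0.2 kg; origin at its middle on the axis, its own y along it (it may be rolled about it). At the start it lies in the two saddles above the block, parallel to the fixture's y, its axis 124 mm above the bench, 24 mm above the top of the block's dowel.
- clip: Rod clip, bolted down: base plate 100 (x) x 150 (y) x 10 mm, origin at the centre of its underside. At y = +61 and -61 mm stand two forks, open upwards, gap 16.5 mm; the rod goes in from above, along y. The -x prongs reach 100 mm up, their tops flared outwards; the +x prongs end at 73 mm. Between y = +44 and -44 mm fingers have room down to 40 mm.
- clip_home (a point): Where the rod's middle lies when it is fully home in the forks: on the clip's centre, 70 mm above the bench; axes as the clip's.
- jaw (a joint): Angle of the clip's sprung jaw, rad: 0 = closed, grows as it is pushed open towards the clip's +x, stop at 0.6. Its two noses (y = +48 and -48 mm, 10 mm thick, 82 mm above the bench, tips 2 mm to +x of the middle) overhang the fork gap; a rod pushed down with about 5 to 10 N swings them aside by about 0.1 rad and they snap back above it.
- stud_a: Bystander, leave alone: turned steel stud, 34 mm diameter, 36 mm high, standing; origin at its underside.
- stud_b: Bystander, leave alone: a second such stud; origin at its underside.
- oil: Bystander, leave alone: clear oil bottle, 52 mm diameter, 130 mm high, standing; origin at its underside.
- wrench: Bystander, leave alone: flat wrench lying on the bench; origin at its underside.
- brush: Bystander, leave alone: chip brush lying on the bench; origin at its underside.
- tin: Bystander, leave alone: grey jar, 72 mm diameter, 70 mm high, standing; origin at its underside.
- parallel: Bystander, leave alone: steel bar 100 x 22 x 30 mm lying on the bench; origin at its underside.
Things that resemble listed ones, but are neither listed nor needed, are in the scene too. Leave any blue or turquoise look-alike of the clip alone.

How it is judged:
On the way, in this order (a step that is already met when the one before it is completed fails the run):
1. the keeper rod lies fully home in both forks of the clip, the jaw closed over it, and is let go (horizontal distance between rod and clip_home below 0.012 m and x of rod in the frame of clip_home between -0.004 and 0.004 m and z of rod in the frame of clip_home between -0.004 and 0.004 m and angle between the y axis of rod and the y axis of clip, either way round below 0.08 rad and value of joint jaw below 0.06 rad and contact force between the fingers and rod below 0.1 N), for 0.2 s.
2. the block, still in its nest, is leaned over by 3 degrees or more towards the +y post (z of block in the frame of nest_top below -0.006 m and angle between block's own z axis and vertical above 0.05 rad and y of block_grip in the frame of nest_top above 0.002 m), for 0.02 s.
3. and then by 3 degrees or more towards the -y post, still in its nest (z of block in the frame of nest_top below -0.006 m and angle between block's own z axis and vertical above 0.05 rad and y of block_grip in the frame of nest_top below -0.002 m), for 0.02 s.
At the end, for the whole second after the job is handed in: Block held still and clear of the fixture, foot 2 to 60 mm above the nest top, within 30 mm of its centre, leaning under 17 degrees; nest down within 2 mm; rod in the clip within 4 mm of home across and in height, 12 mm along, jaw under 0.06 rad, let go (all of step 1 and z of block in the frame of nest_top between 0.002 and 0.06 m and horizontal distance between block and nest_top below 0.03 m and angle between block's own z axis and vertical below 0.3 rad and linear speed of block below 0.02 m/s and contact force between the fingers and block above 1 N and contact force between block and fixture below 0.2 N and value of joint nest below 0.002 m); the arm keeps its last pose, push and grip.
It fails at once if the nest is dragged up more than 7 mm (value of joint nest above 0.007 m).
It fails at once if a bystander is knocked or shifted by more than 25 mm (distance of any of stud_a, stud_b, oil, wrench, brush, tin, parallel from where it was at the start of the episode above 0.025 m).
It also fails if it takes over 58 s, if anything falls off the work surface, if the arm or the gripper's body presses on something with over 40 N, if the wrist force passes 120 N, or if a joint passes its speed limit or range.

### The arm

A 6-joint arm with a two-finger parallel gripper is mounted at the origin on the work surface. World frame = base frame: x ahead of the robot, y to its left, z up, the work surface at z = 0. Lengths are in m, angles in rad, forces in N, time in s.
With the tool pointing down it reaches from about 0.375 to 0.9 m from the base axis. Payload 3.1 kg.
Tool frame: the origin (TCP) lies at the centre of the arm's flange, where the gripper is bolted on; the fingertips stand robot.tip_extent ahead of it and the grasp point (between the pads) lies 164 mm ahead of it (robot.tip_extent is the distance from the TCP to the fingertips, in m); z points along the fingers, y is the line along which they close (so a half turn about z gives the same grasp; the last joint's range is limited). The gripper opens to 87 mm and grips with 3 to 60 N. Pads are 19 mm wide; open, the fingers measure 117 mm over their backs; the gripper's body (75 mm by 190 mm) begins 51 mm behind the grasp point.
Start: joints at [-1.329, 0.527, 1.433, -0, 1.181, -0.178], TCP at [0.255, -0.57, 0.405] pointing down, gripper open.
Joint ranges: [-3.08, 3.08], [-0.75, 2.2], [0.22, 2.44], [-1.43, 4.57], [0, 2.65], [-2.85, 2.85]. Speed limits (rad/s): [2.79, 2.79, 3.14, 3.14, 3.14, 3.14].

### API

Orientations are given as a unit quaternion [x, y, z, w].
In Python, from rig import get_obs, camera, hand_in, cut_out, robot gives the robot as it stands.
- The arm moves only by the tool step_arm, never from a script. Its argument "rows" is a list of rows, each a list of 6 numbers: the shift along the world's x, y, z in m, then the turn, a rotation vector about the world's x, y, z in degrees. A call has 1 to 12 rows; each row shifts and turns the commanded pose from where the row before left it; what a row does not reach is not made up. A row lasts 1/8 s, in which the tool goes at most 62.5 mm and 10.7 degrees, less where a joint would pass 70% of its speed; a pose out of reach is approached as far as the arm can. A call is refused whole if a number of a shift passes 0.0625 or a number of a turn 10.7, either way. A call with a gripper value outside its range is refused whole. "jaw" is the finger opening in m, from 0 to 0.087, set as the call begins (left out, the last holds). The fingers move at their own pace and stop on an object; "squeeze" is the grip in N (left out, the last holds). Time passes only in rows, so rows that do not move let the fingers close. It gives the time, the measured TCP pose, the force, the opening and the grip force at its end, in the units of the state.
- get_obs(): the state, without advancing time (a new reading comes with each control period).
- camera(name): name is "scene" or "top" or "wrist"; returns a dict with "pixels" (420x560x3 uint8, blue, green, red), "depth" (420x560 float32, m along the optical axis (not along the pixel's ray), 0 where there is no reading), "fov_y" (degrees; the focal length in pixels is half the picture's height over the tangent of half this angle, whatever the lens; pixels are square), "cx", "cy" (the principal point, pixels), "k1" (the pictures are not rectified: a ray, as slopes to the right and down, at radius r is drawn at 1 + k1 r^2 times it, then the intrinsics apply), "extrinsics" (4x4, takes a point from camera to world coordinates); the wrist camera has in their place "mount" (4x4, takes a point from camera to tool coordinates, whose origin is the TCP and whose axes are the flange's). Camera axes: x right, y up, looking along -z (the intrinsics and any distortion apply to the point x, -y, -z); pixel columns grow to the right and rows downward; lengths in m; the calibration is good to about 2 mm. A picture is of the moment at which its call begins: read the wrist's pose just before it.
- hand_in(): hands the job in; it is judged then, once.
Trained networks look in the newest picture that a camera, given by its name, has taken for a name from the list of things; names that differ only in an ending like _2 or _b are one class to them, and where a whole thing is asked for, a point or a joint stands for the part that bears it (a point fixed in the world has none). Each returns a list of dicts, best first, with "confidence" (0 to 1); they miss things now and then, are a little off and sometimes report something else, mostly with a low value. They report only what shows in the picture. A call takes as long as a camera call. They do not tell look-alikes from the thing itself.
- cut_out(label, camera): "region" (420x560 bool, what is visible of it) and "extent" ([centre column, centre row, width, height] in pixels, round what is visible of it).
The state is a dict: "time": time; "q": joint angles; "joint_velocities": joint speeds; "joint_torque": joint torques, N m; "position": TCP position; "tool_rot": TCP orientation; "ft_force": force on the tool from outside, world axes, zero at the start; "moment": the same for the moment, N m; "grip_width": finger opening in m; "grip_force": force on a finger pad.
Only numpy, scipy, OpenCV 4.12 (cv2) and the standard library are available. Lean on these libraries where they do the work, as an engineer would, in place of code of your own. Each camera call takes 0.05 s, during which the arm holds its last target. There are 200 camera calls.

## Working session

There is one attempt and no reset: what is moved stays moved. The work goes in short steps, Python scripts to look and compute and a tool call to move; the robot and the scene stay as the last step left them, time stands still between calls to the robot, and variables do not carry over. Pictures are saved under pics/ and viewed, at most 10 in all, crops included, and the job is handed in when it is done.

Besides the shell and the picture viewer there is one more tool, called after "Emit:" in YAML: its name, and indented under it one key for each argument. step_arm: Moves the arm, as the interface text tells. Its arguments: {"type":"object","properties":{"rows":{"type":"array"},"jaw":{"type":"number"},"squeeze":{"type":"number"}},"required":["rows"]}

```bash
mkdir -p pics; ls
cat > h.py <<'E'
import numpy as np, cv2
from rig import get_obs, camera, hand_in, cut_out, robot
from scipy.spatial.transform import Rotation as R
def cam(n):
    o=get_obs(); c=camera(n)
    if 'extrinsics' in c: T=np.array(c['extrinsics'])
    else:
        W=np.eye(4); W[:3,:3]=R.from_quat(o['tool_rot']).as_matrix(); W[:3,3]=o['position']; T=W@np.array(c['mount'])
    c['T']=T; c['f']=210/np.tan(np.radians(c['fov_y'])/2); return c
def cloud(c):
    f=c['f']; K=np.array([[f,0,c['cx']],[0,f,c['cy']],[0,0,1]])
    v,u=np.mgrid[0:420,0:560]; p=np.stack([u,v],-1).reshape(-1,1,2).astype(float)
    s=cv2.undistortPointsIter(p,K,np.array([c['k1'],0,0,0.]),None,None,(3,50,1e-10)).reshape(420,560,2)
    d=c['depth']; P=np.stack([s[...,0]*d,-s[...,1]*d,-d],-1)
    P=P@c['T'][:3,:3].T+c['T'][:3,3]; P[d==0]=np.nan; return P
E
python3 - <<'E'
from h import *
a=cam('scene');b=cam('top')
cv2.imwrite('pics/s.png',a['pixels']);cv2.imwrite('pics/t.png',b['pixels'])
for n,c in(('scene',a),('top',b)):
  P=cloud(c); print(n,c['T'][:3,3].round(2),c['k1'])
  for l in ['fixture','nest','block','rod','clip','jaw','stud_a','oil','wrench','brush','tin','parallel']:
    for r in cut_out(l,n)[:4]:
      q=P[r['region']]; q=q[~np.isnan(q[:,0])]
      print(l,round(r['confidence'],2),np.round(r['extent']).astype(int),np.median(q,0).round(3) if len(q) else '', q[:,2].max().round(3) if len(q) else '')
print(robot.tip_extent if hasattr(robot,'tip_extent') else robot); print(get_obs())
E
```

```text
pics
scene [0.82 0.52 0.94] -0.07496809779411215
fixture 0.92 [208 189  82  88] [ 0.577 -0.16   0.018] 0.133
nest 0.93 [208 197  44  30] [ 0.585 -0.174  0.043] 0.121
block 0.74 [205 184  20  24] [ 0.562 -0.181  0.074] 0.129
rod 0.84 [203 166  48  39] [ 0.558 -0.187  0.13 ] 0.135
rod 0.29 [283 316  73  88] [0.596 0.201 0.012] 0.103
clip 0.95 [282 164  55  69] [ 0.358 -0.156  0.013] 0.103
clip 0.86 [432 264  79  68] [0.242 0.293 0.012] 0.105
clip 0.71 [338 264  70  83] [0.422 0.172 0.011] 0.103
clip 0.61 [284 318  82  86] [0.595 0.202 0.012] 0.103
jaw 0.93 [279 313  46  56] [0.603 0.184 0.038] 0.09
jaw 0.93 [338 262  41  50] [0.432 0.156 0.039] 0.091
jaw 0.89 [432 263  53  42] [0.247 0.293 0.038] 0.09
stud_a 0.77 [247 247  13  20] [0.563 0.015 0.021] 0.039
stud_a 0.72 [290 226  15  16] [0.445 0.012 0.021] 0.04
oil 0.79 [200 257  28  47] [0.677 0.006 0.082] 0.133
wrench 0.55 [399 353  81  21] [0.421 0.4   0.007] 0.012
wrench 0.2 [247 248  12  15] [0.563 0.015 0.021] 0.039
brush 0.78 [213 123  67  22] [ 0.405 -0.405  0.018] 0.025
tin 0.69 [168 144  27  37] [ 0.573 -0.376  0.057] 0.135
pa
[... 1391 characters left out ...]
e': 1.3, 'q': array([-1.32849448e+00,  5.27517274e-01,  1.43266651e+00, -4.57898071e-05,
        1.18137452e+00, -1.78536567e-01]), 'joint_velocities': array([ 0.000858  , -0.00141428, -0.00158585, -0.00037855, -0.00126648,
        0.00027022]), 'joint_torque': array([ 5.78328345e-04, -4.40014708e+01, -1.76983988e+01,  6.34819502e-02,
        5.04338800e-02, -4.97558389e-06]), 'position': array([ 0.25532874, -0.5704617 ,  0.40474846]), 'tool_rot': array([ 9.77941626e-01,  2.08878377e-01, -2.06225217e-05,  1.78447438e-05]), 'ft_force': array([ 0.31300328,  0.85245676, -0.15267995]), 'moment': array([ 0.04358553, -0.01105368,  0.00041929]), 'grip_force': 0.0, 'grip_width': 0.08727705235734173}
```

Run:
```python
import cv2
a=cv2.imread('pics/s.png');b=cv2.imread('pics/t.png')
cv2.imwrite('pics/s2.png',cv2.resize(a[90:420,120:520],(727,600),interpolation=cv2.INTER_CUBIC))
cv2.imwrite('pics/t2.png',cv2.resize(b[90:360,90:470],(800,568),interpolation=cv2.INTER_CUBIC))
```

```text
(no output)
```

View pics/s2.png

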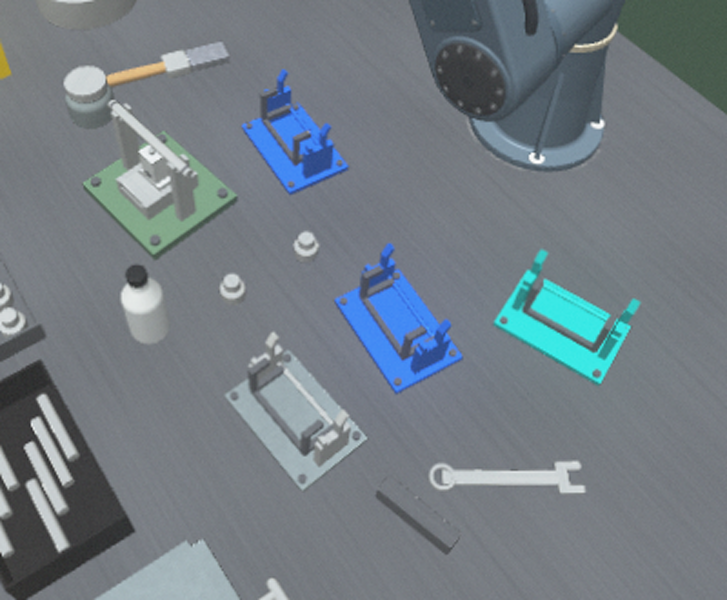

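View pics/t2.png

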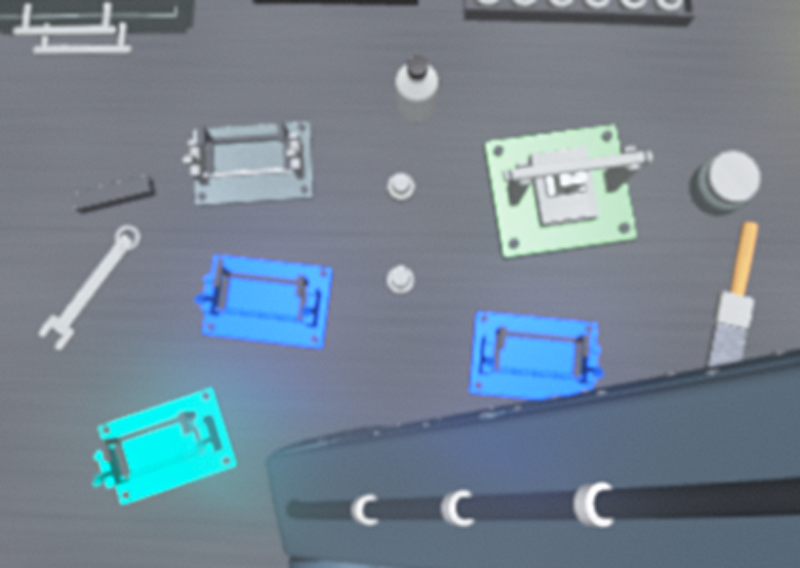

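```bash
cat >> h.py <<'E'
def plate(P,xy,rad,zp,tol=0.004):
    "minAreaRect of the points at the plate's height near xy"
    q=P.reshape(-1,3); q=q[~np.isnan(q[:,0])]
    m=(np.hypot(*(q[:,:2]-xy).T)<rad)
    s=q[m&(abs(q[:,2]-zp)<tol)][:,:2]
    c,wh,a=cv2.minAreaRect((s*1000).astype(np.float32)); return np.array(c)/1000,wh,a,q[m]
E
python3 - <<'E'
from h import *
for n in('scene','top'):
  c=cam(n);P=cloud(c);hsv=cv2.cvtColor(c['pixels'],cv2.COLOR_BGR2HSV)
  for l,xy,zp in(('fixture',(.55,-.18),.017),('clip',(.585,.198),.0115)):
    xy=np.array(xy)
    r=min(cut_out(l,n),key=lambda r:np.linalg.norm(np.nanmedian(P[r['region']],0)[:2]-xy))
    M=np.where(r['region'][...,None],P,np.nan)
    print(n,l,plate(M,xy,.2,zp)[:3])
    q=M[M[...,2]>0.08]
    if l=='clip': print('tall',q.round(3)[::3].tolist())
    else:
      q=M[M[...,2]>.12]; print('rod pts',len(q))
    if l=='fixture':
      # rod by height over whole cloud near fixture
      q=P.reshape(-1,3); q=q[(q[:,2]>.118)&(q[:,2]<.145)&(np.hypot(*(q[:,:2]-xy).T)<.13)]
      v=cv2.fitLine(q.astype(np.float32),cv2.DIST_HUBER,0,.001,.001).ravel(); t=(q-v[3:])@v[:3]
      print('rod line',v.round(3),t.min(),t.max(),(v[3:]+v[:3]*(t.min()+t.max())/2).round(4),q[:,2].max())
E
```

```text
scene fixture (array([ 0.55878809, -0.19148105]), (150.0264129638672, 172.47830200195312), 8.910888671875)
rod pts 74
rod line [-0.153  0.988 -0.006  0.559 -0.188  0.129] -0.09007128519385597 0.08176714192202379 [ 0.5598 -0.1916  0.1287] 0.13495117360207598
scene clip (array([0.58842902, 0.19825974]), (101.2459487915039, 149.35577392578125), 4.635406494140625)
tall [[0.577, 0.132, 0.099], [0.58, 0.132, 0.098], [0.576, 0.138, 0.102], [0.58, 0.136, 0.099], [0.574, 0.139, 0.098], [0.581, 0.134, 0.094], [0.577, 0.139, 0.097], [0.581, 0.138, 0.094], [0.586, 0.134, 0.089], [0.582, 0.139, 0.093], [0.585, 0.136, 0.087], [0.581, 0.141, 0.09], [0.583, 0.14, 0.087], [0.583, 0.14, 0.083], [0.599, 0.146, 0.087], [0.601, 0.149, 0.089], [0.605, 0.147, 0.085], [0.6, 0.151, 0.086], [0.609, 0.146, 0.083], [0.604, 0.15, 0.085], [0.6, 0.155, 0.089], [0.611, 0.149, 0.085], [0.606, 0.152, 0.086], [0.6, 0.154, 0.083], [0.612, 0.15, 0.084], [0.607, 0.154, 0.086], [0.618, 0.149, 0.085], [0.614, 0.154, 0.089], [0.607, 0.155, 0.084], [0.617, 0.151, 0.084], [0.613, 0.156, 0.087], [0.619, 0.154, 0.084], [0.613, 
[... 1500 characters left out ...]
22, 0.088], [0.431, 0.116, 0.08], [0.425, 0.213, 0.087], [0.427, 0.12, 0.086], [0.423, 0.217, 0.089], [0.425, 0.122, 0.086], [0.421, 0.22, 0.086], [0.42, 0.212, 0.088], [0.422, 0.12, 0.088], [0.418, 0.217, 0.086], [0.42, 0.125, 0.087], [0.421, 0.118, 0.082], [0.418, 0.12, 0.086], [0.415, 0.122, 0.087], [0.412, 0.122, 0.089], [0.408, 0.233, 0.09], [0.408, 0.226, 0.09], [0.41, 0.12, 0.085], [0.405, 0.23, 0.094], [0.406, 0.225, 0.08], [0.402, 0.234, 0.096], [0.402, 0.227, 0.093], [0.399, 0.232, 0.1], [0.4, 0.227, 0.094], [0.397, 0.23, 0.099], [0.395, 0.111, 0.091], [0.392, 0.115, 0.099], [0.392, 0.108, 0.099], [0.389, 0.112, 0.102], [0.39, 0.106, 0.094], [0.387, 0.11, 0.1], [0.385, 0.112, 0.1]]
```

Emit:
step_arm:
  rows:
    - [0.033,0.042,0,0,0,8.3]
    - [0.034,0.042,0,0,0,8.3]
    - [0.034,0.042,0,0,0,8.3]
    - [0.034,0.042,0,0,0,8.3]
    - [0.034,0.042,0,0,0,8.3]
    - [0.034,0.042,0,0,0,8.3]
    - [0.033,0.042,0,0,0,8.3]
    - [0.033,0.042,0,0,0,8.3]
    - [0.034,0.042,0,0,0,8.6]
    - [0,0,0,0,0,0]
    - [0,0,0,0,0,0]
  jaw: 0.087
  squeeze: 40

```text
time: 2.98
position: [0.5582, -0.1924, 0.4047]
tool_rot: [0.649, 0.761, -0.0, -0.0]
ft_force: [-0.2, 0.6, -0.3]
grip_width: 0.0874
grip_force: 0.0
```

Run:
```python
from h import *
c=cam('wrist');P=cloud(c); cv2.imwrite('pics/w1.png',c['pixels'])
o=get_obs();print(o['time'],o['position'],R.from_quat(o['tool_rot']).as_matrix().round(3).tolist(),c['T'][:3,3])
xy=np.array([.558,-.192])
q=P.reshape(-1,3);z=q[(np.hypot(*(q[:,:2]-xy).T)<.12)][:,2]
print(np.histogram(z,np.arange(-.01,.15,.004)))
print(plate(P,xy,.13,.017)[:3])
g=q[(q[:,2]>.118)&(q[:,2]<.145)&(np.hypot(*(q[:,:2]-xy).T)<.12)]
if len(g):
  v=cv2.fitLine(g.astype(np.float32),cv2.DIST_HUBER,0,.001,.001).ravel(); t=(g-v[3:])@v[:3]
  print('rod',v.round(4),(v[3:]+v[:3]*(t.min()+t.max())/2).round(4),t.max()-t.min(),g[:,2].max())
g=q[(abs(q[:,2]-.1)<.006)&(np.hypot(*(q[:,:2]-xy).T)<.05)];print('dowel',len(g),np.median(g,0) if len(g) else 0)
g=plate(P,xy,.06,.045,.004);print('nest',g[:3])
```

```text
3.025 [ 0.55789729 -0.19301794  0.40465269] [[-0.157, 0.988, -0.001], [0.988, 0.157, -0.0], [-0.0, -0.001, -1.0]] [ 0.54733467 -0.12428826  0.38456608]
(array([   0,   45, 9881,   54,    0,   75, 9365,  293,  206,   57,   34,
         57,   75, 3212,   56,    9,   15,    9,   15,   16,   15,   17,
         20,   12,   21,  158,  114,   18,   19,   19,   13,   28,    0,
        182, 1409, 1119,    0,    0,    0]), array([-0.01 , -0.006, -0.002,  0.002,  0.006,  0.01 ,  0.014,  0.018,
        0.022,  0.026,  0.03 ,  0.034,  0.038,  0.042,  0.046,  0.05 ,
        0.054,  0.058,  0.062,  0.066,  0.07 ,  0.074,  0.078,  0.082,
        0.086,  0.09 ,  0.094,  0.098,  0.102,  0.106,  0.11 ,  0.114,
        0.118,  0.122,  0.126,  0.13 ,  0.134,  0.138,  0.142,  0.146]))
(array([ 0.55735608, -0.19258936]), (150.27667236328125, 169.01597595214844), 9.148050308227539)
rod [-0.1603  0.9871 -0.0022  0.554  -0.1709  0.1293] [ 0.5576 -0.1931  0.1293] 0.169804088352626 0.13285805507393755
dowel 99 [ 0.55164334 -0.19438666  0.09441895]
nest (array([ 0.55908203, -0.20388934]), (89.5357666015625, 91.3553695678711), 8.651453971862793)
```

View pics/w1.png

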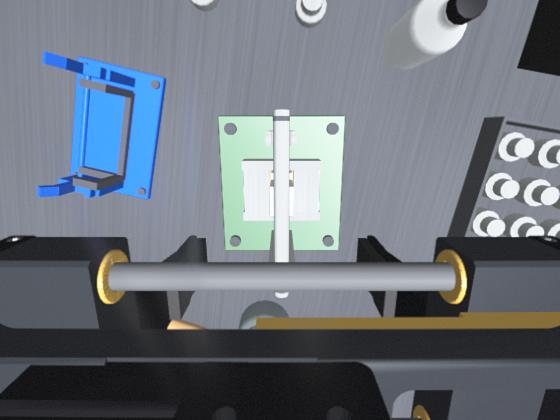

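The wrist view shows the green fixture at (282,183) with the rod along column 283, which I take as the target. Look-alikes are the loose rods in the dark tray, scene (160,350). For the clip I choose the grey one, scene (283,316), not blue (282,164), blue (338,264) or turquoise (432,264).

Emit:
step_arm:
  rows:
    - [0,0,-0.05,0,0,0]
    - [0,0,-0.045,0,0,0]
    - [0,0,-0.021,0,0,0]
    - [0,0,0,0,0,0]

```text
time: 3.52
position: [0.557, -0.1937, 0.287]
tool_rot: [0.65, 0.76, -0.001, -0.002]
ft_force: [-0.9, -0.1, -0.5]
grip_width: 0.087
grip_force: 0.0
```

Emit:
step_arm:
  rows:
    - [0,0,0,0,0,0]
    - [0,0,0,0,0,0]
    - [0,0,0,0,0,0]
    - [0,0,0,0,0,0]
    - [0,0,0,0,0,0]
    - [0,0,0,0,0,0]
  jaw: 0

```text
time: 4.28
position: [0.5584, -0.1923, 0.2888]
tool_rot: [0.649, 0.761, 0.0, 0.0]
ft_force: [0.1, 0.8, 0.1]
grip_width: 0.0347
grip_force: 0.0
```

Emit:
step_arm:
  rows:
    - [0,0,0,0,0,0]
    - [0,0,0,0,0,0]
    - [0,0,0,0,0,0]
    - [0,0,0,0,0,0]
    - [0,0,0,0,0,0]

```text
time: 4.9
position: [0.5583, -0.1924, 0.2887]
tool_rot: [0.649, 0.761, -0.0, -0.0]
ft_force: [1.0, 0.2, -0.3]
grip_width: 0.0129
grip_force: 40.0
```

Emit:
step_arm:
  rows:
    - [0,0,0.02,0,0,0]
    - [0,0,0.05,0,0,0]
    - [0,0.03,0.04,0,0,0]
    - [0.005,0.05,0,0,0,-0.75]
    - [0.005,0.05,0,0,0,-0.75]
    - [0.005,0.05,0,0,0,-0.75]
    - [0.005,0.05,0,0,0,-0.75]
    - [0.005,0.05,0,0,0,-0.75]
    - [0.005,0.042,0,0,0,-0.75]
    - [0,0,0,0,0,0]
    - [0,0,0,0,0,0]

```text
time: 6.28
position: [0.5881, 0.1294, 0.3982]
tool_rot: [0.678, 0.735, -0.001, -0.0]
ft_force: [-0.4, 0.2, -1.6]
grip_width: 0.0127
grip_force: 40.0
```

Run:
```python
from h import *
c=cam('wrist');P=cloud(c); cv2.imwrite('pics/w2.png',c['pixels'])
o=get_obs();print(o['time'],o['position'],o['ft_force'],o['grip_force'],R.from_quat(o['tool_rot']).as_matrix().round(3).tolist(),c['T'][:3,3])
xy=np.array([.588,.198])
print(plate(P,xy,.1,.011)[:3], plate(P,xy,.1,.010,.003)[:3])
q=P.reshape(-1,3)
th=np.radians(4.6);X=np.array([np.cos(th),np.sin(th)]);Y=np.array([-X[1],X[0]])
g=q[(q[:,2]>.06)&(q[:,2]<.115)&(np.hypot(*(q[:,:2]-xy).T)<.11)]
l=np.c_[(g[:,:2]-xy)@X,(g[:,:2]-xy)@Y,g[:,2]]
for a,b in((.09,.11),(.078,.09),(.066,.078)):
  for s in(1,-1):
    k=l[(l[:,2]>a)&(l[:,2]<b)&(l[:,1]*s>0)]
    if len(k):print(a,s,len(k),np.percentile(k,[2,50,98],0).round(4).tolist())
```

```text
6.325 [0.58815342 0.12882307 0.39832635] [-0.10832643 -0.723875   -3.09582901] 39.99913036823273 [[-0.08, 0.997, -0.001], [0.997, 0.08, -0.001], [-0.0, -0.001, -1.0]] [0.58257418 0.19813748 0.37813161]
(array([0.58704877, 0.19761041]), (100.24424743652344, 149.51588439941406), 4.743629455566406) (array([0.58704877, 0.19761041]), (100.24424743652344, 149.51588439941406), 4.743629455566406)
0.09 1 181 [[-0.021, 0.055, 0.0905], [-0.016, 0.0596, 0.0986], [-0.011, 0.0649, 0.1022]]
0.09 -1 21 [[-0.0208, -0.0667, 0.0986], [-0.0206, -0.0621, 0.1], [-0.0197, -0.0577, 0.1013]]
0.078 1 358 [[-0.0127, 0.0431, 0.0783], [0.012, 0.0472, 0.0859], [0.0266, 0.063, 0.089]]
0.078 -1 180 [[0.0081, -0.0522, 0.0802], [0.0175, -0.0481, 0.086], [0.0267, -0.0449, 0.0872]]
0.066 1 125 [[-0.0141, 0.0431, 0.0676], [0.01, 0.0573, 0.0728], [0.025, 0.0647, 0.0778]]
0.066 -1 64 [[0.0088, -0.0662, 0.0666], [0.0119, -0.0599, 0.0729], [0.0263, -0.0449, 0.0748]]
```

View pics/w2.png

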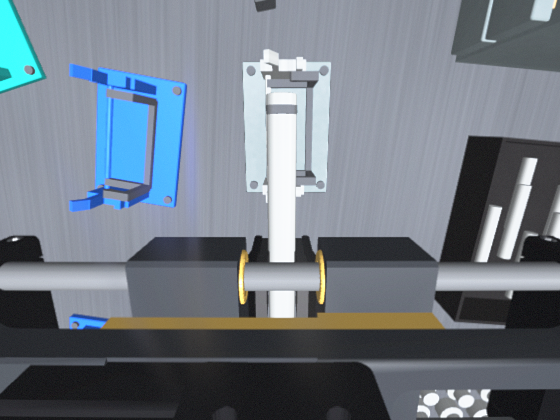

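Emit:
step_arm:
  rows:
    - [0,0.035,0,0,0,0]
    - [0,0.034,0,0,0,0]
    - [0,0,-0.05,0,0,0]
    - [0,0,-0.04,0,0,0]
    - [0,0,-0.02,0,0,0]
    - [0,0,0,0,0,0]
    - [0,0,0,0,0,0]
    - [0,0,0,0,0,0]

```text
time: 7.32
position: [0.589, 0.1982, 0.2903]
tool_rot: [0.678, 0.735, 0.001, 0.001]
ft_force: [0.6, -0.2, -2.4]
grip_width: 0.0133
grip_force: 40.0
```

Run:
```python
from h import *
c=cam('wrist');P=cloud(c); cv2.imwrite('pics/w3.png',c['pixels'])
o=get_obs();print(o['time'],o['position'],o['ft_force'],R.from_quat(o['tool_rot']).as_matrix().round(3)[:,:2].tolist())
xy=np.array([.588,.198])
print(plate(P,xy,.1,.010,.004)[:3])
q=P.reshape(-1,3)
th=np.radians(4.7);X=np.array([np.cos(th),np.sin(th)]);Y=np.array([-X[1],X[0]])
g=q[(np.hypot(*(q[:,:2]-xy).T)<.13)]
l=np.c_[(g[:,:2]-xy)@X,(g[:,:2]-xy)@Y,g[:,2]]
k=l[(l[:,2]>.12)&(l[:,2]<.14)&(abs(l[:,0])<.015)]
for a in np.arange(-.1,.1,.02):
  m=k[(k[:,1]>a)&(k[:,1]<a+.02)]
  if len(m)>20:print('rod',a.round(2),len(m),np.percentile(m,[3,50,97],0).round(4).tolist())
print('end',k[:,1].max(),k[:,2].max())
for a,b in((.092,.106),(.078,.09),(.066,.078)):
  k=l[(l[:,2]>a)&(l[:,2]<b)&(l[:,1]>.054)&(l[:,1]<.075)]
  if len(k):
    print(a,len(k)); print(np.histogram(k[:,0],np.arange(-.03,.03,.002)))
```

```text
7.375 [0.58883429 0.19836748 0.29019676] [ 0.75502148  0.03789354 -1.2010103 ] [[-0.08, 0.997], [0.997, 0.08], [0.0, 0.003]]
(array([0.58584637, 0.2134176 ]), (100.57366943359375, 116.43356323242188), 4.553511142730713)
rod -0.04 327 [[-0.0054, -0.0284, 0.126], [0.0011, -0.0237, 0.1312], [0.0082, -0.0203, 0.1328]]
rod -0.02 376 [[-0.0047, -0.0198, 0.1269], [0.0016, -0.0158, 0.1315], [0.0075, -0.0111, 0.1331]]
rod 0.0 1311 [[-0.0131, 0.0055, 0.1219], [0.0007, 0.0103, 0.1313], [0.0138, 0.0193, 0.1386]]
rod 0.02 1119 [[-0.005, 0.0207, 0.1265], [0.0013, 0.0303, 0.1313], [0.0081, 0.0394, 0.133]]
rod 0.04 1244 [[-0.0052, 0.0406, 0.1268], [0.0013, 0.0502, 0.1313], [0.0078, 0.0594, 0.1331]]
rod 0.06 1406 [[-0.0051, 0.0606, 0.1265], [0.0014, 0.0703, 0.1313], [0.0078, 0.0795, 0.1332]]
rod 0.08 334 [[-0.0049, 0.0802, 0.1263], [0.0014, 0.0823, 0.1313], [0.0077, 0.0844, 0.133]]
end 0.08468880076783929 0.13994131967852902
0.092 338
(array([ 0,  0,  0,  0, 45, 62, 71, 79, 69, 12,  0,  0,  0,  0,  0,  0,  0,
        0,  0,  0,  0,  0,  0,  0,  0,  0,  0,  0,  0]), array([-3.00000000e-02, -2.80000000
[... 1252 characters left out ...]
(array([ 0,  0,  0,  0,  0,  0,  0,  0,  0,  0, 16,  0,  0,  0,  0,  0,  0,
        0,  0,  0, 21, 32,  0,  0,  0,  0,  0,  0,  0]), array([-3.00000000e-02, -2.80000000e-02, -2.60000000e-02, -2.40000000e-02,
       -2.20000000e-02, -2.00000000e-02, -1.80000000e-02, -1.60000000e-02,
       -1.40000000e-02, -1.20000000e-02, -1.00000000e-02, -8.00000000e-03,
       -6.00000000e-03, -4.00000000e-03, -2.00000000e-03,  2.77555756e-17,
        2.00000000e-03,  4.00000000e-03,  6.00000000e-03,  8.00000000e-03,
        1.00000000e-02,  1.20000000e-02,  1.40000000e-02,  1.60000000e-02,
        1.80000000e-02,  2.00000000e-02,  2.20000000e-02,  2.40000000e-02,
        2.60000000e-02,  2.80000000e-02]))
```

View pics/w3.png

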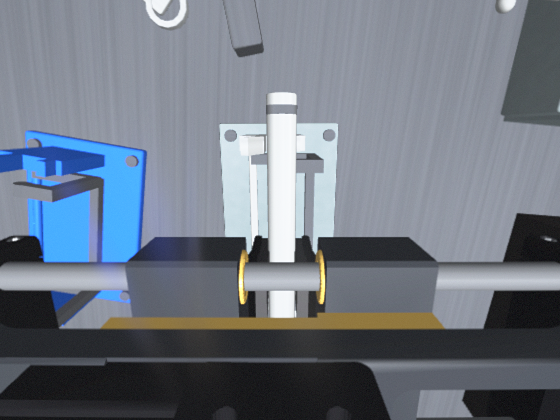

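Emit:
step_arm:
  rows:
    - [-0.0012,0,0,0,0,0]
    - [0,0,-0.015,0,0,0]
    - [0,0,-0.01,0,0,0]
    - [0,0,-0.005,0,0,0]
    - [0,0,0,0,0,0]

```text
time: 8.0
position: [0.5869, 0.1985, 0.2578]
tool_rot: [0.678, 0.735, -0.001, -0.001]
ft_force: [0.2, 0.0, -1.9]
grip_width: 0.0125
grip_force: 40.0
```

Emit:
step_arm:
  rows:
    - [0,0,-0.004,0,0,0]
    - [0,0,-0.004,0,0,0]
    - [0,0,-0.003,0,0,0]
    - [0,0,0,0,0,0]

```text
time: 8.5
position: [0.5864, 0.1986, 0.2473]
tool_rot: [0.678, 0.735, -0.001, -0.001]
ft_force: [-2.5, 0.1, 2.0]
grip_width: 0.0126
grip_force: 40.0
```

Emit:
step_arm:
  rows:
    - [0,0,-0.004,0,0,0]
    - [0,0,-0.003,0,0,0]
    - [0,0,0,0,0,0]

```text
time: 8.88
position: [0.5867, 0.1984, 0.2397]
tool_rot: [0.678, 0.735, -0.001, -0.001]
ft_force: [-2.7, -0.9, -2.9]
grip_width: 0.0127
grip_force: 40.0
```

Emit:
step_arm:
  rows:
    - [0,0,-0.003,0,0,0]
    - [0,0,-0.003,0,0,0]
    - [0,0,0,0,0,0]
    - [0,0,0,0,0,0]

```text
time: 9.38
position: [0.5876, 0.1986, 0.2349]
tool_rot: [0.678, 0.735, 0.001, 0.0]
ft_force: [0.4, 0.1, -2.3]
grip_width: 0.013
grip_force: 40.0
```

Emit:
step_arm:
  rows:
    - [0,0,-0.0015,0,0,0]
    - [0,0,0,0,0,0]
    - [0,0,0,0,0,0]

```text
time: 9.75
position: [0.5875, 0.1986, 0.2346]
tool_rot: [0.678, 0.735, 0.001, 0.001]
ft_force: [-1.2, -1.3, 5.2]
grip_width: 0.0127
grip_force: 40.0
```

Emit:
step_arm:
  rows:
    - [0,0,0,0,0,0]
    - [0,0,0,0,0,0]
    - [0,0,0,0,0,0]
    - [0,0,0,0,0,0]
    - [0,0,0,0,0,0]
  jaw: 0.03

```text
time: 10.38
position: [0.5871, 0.1986, 0.2331]
tool_rot: [0.678, 0.735, -0.0, -0.0]
ft_force: [0.3, -0.8, -0.5]
grip_width: 0.0298
grip_force: 0.0
```

Emit:
step_arm:
  rows:
    - [0,0,0.02,0,0,0]
    - [0,0,0.03,0,0,0]
    - [0,0,0.05,0,0,0]
    - [0,-0.03,0.05,0,0,0]
    - [0,-0.04,0.02,0,0,0]
    - [0,0,0,0,0,0]
    - [0,0,0,0,0,0]

```text
time: 11.25
position: [0.5868, 0.1287, 0.4027]
tool_rot: [0.678, 0.735, -0.0, -0.001]
ft_force: [-0.3, -0.2, -0.1]
grip_width: 0.0296
grip_force: 0.0
```

Run:
```python
from h import *
c=cam('wrist');P=cloud(c); cv2.imwrite('pics/w4.png',c['pixels'])
o=get_obs();print(o['time'],o['position'],o['ft_force'],o['tool_rot'])
xy=np.array([.588,.198]); print(plate(P,xy,.1,.010,.004)[:3])
q=P.reshape(-1,3)
th=np.radians(4.7);X=np.array([np.cos(th),np.sin(th)]);Y=np.array([-X[1],X[0]])
g=q[(np.hypot(*(q[:,:2]-xy).T)<.1)]
l=np.c_[(g[:,:2]-xy)@X,(g[:,:2]-xy)@Y,g[:,2]]
k=l[(l[:,2]>.068)&(l[:,2]<.082)&(abs(l[:,0])<.0085)]
for a in np.arange(-.1,.1,.02):
  m=k[(k[:,1]>a)&(k[:,1]<a+.02)]
  if len(m)>20:print('rod',a.round(2),len(m),np.percentile(m,[3,50,97],0).round(4).tolist())
print(k[:,1].min(),k[:,1].max())
k=l[(l[:,2]>.078)&(l[:,2]<.092)&(abs(abs(l[:,1])-.048)<.006)]
for s in(1,-1): print('nose',np.percentile(k[k[:,1]*s>0],[1,50,99],0).round(4).tolist())
```

```text
11.3 [0.58668287 0.12911675 0.40220245] [0.93662739 0.39504132 0.35530579] [ 6.78003231e-01  7.35058037e-01 -5.86712400e-04 -9.77987934e-04]
(array([0.58712469, 0.19696466]), (100.27750396728516, 150.4296417236328), 4.7644877433776855)
rod -0.1 54 [[-0.0071, -0.0846, 0.0715], [-0.0008, -0.0823, 0.0757], [0.0056, -0.0803, 0.0774]]
rod -0.08 248 [[-0.0071, -0.0793, 0.0716], [-0.0008, -0.0697, 0.0757], [0.0056, -0.0606, 0.0777]]
rod -0.06 230 [[-0.0071, -0.0595, 0.0707], [-0.0019, -0.0496, 0.076], [0.0065, -0.0405, 0.0785]]
rod -0.04 278 [[-0.007, -0.0394, 0.0703], [-0.0005, -0.0298, 0.0757], [0.0063, -0.0205, 0.0776]]
rod -0.02 293 [[-0.007, -0.0195, 0.0712], [-0.0001, -0.0097, 0.0755], [0.0061, -0.0001, 0.0777]]
rod 0.0 294 [[-0.0069, 0.0009, 0.0717], [-0.0006, 0.0103, 0.0758], [0.0059, 0.0196, 0.0777]]
rod 0.02 306 [[-0.0069, 0.0206, 0.0721], [-0.0007, 0.0299, 0.0758], [0.0057, 0.0394, 0.0778]]
rod 0.04 286 [[-0.0069, 0.0405, 0.0717], [-0.0012, 0.0515, 0.0757], [0.0074, 0.0597, 0.0784]]
rod 0.06 366 [[-0.0068, 0.0607, 0.0699], [-0.0003, 0.0699, 0.0756], [0.0072, 0.0794, 0.0776]]
rod 0.08 90 [[-0.0068, 0.0802, 0.0703], [-0.0004, 0.0826, 0.0756], [0.0062, 0.0852, 0.0774]]
-0.08492787176614025 0.08539883397369587
nose [[0.0008, 0.0431, 0.0787], [0.0141, 0.0468, 0.0859], [0.0271, 0.0511, 0.0881]]
nose [[0.0019, -0.053, 0.0785], [0.0139, -0.0481, 0.0859], [0.0267, -0.0449, 0.0879]]
```

View pics/w4.png

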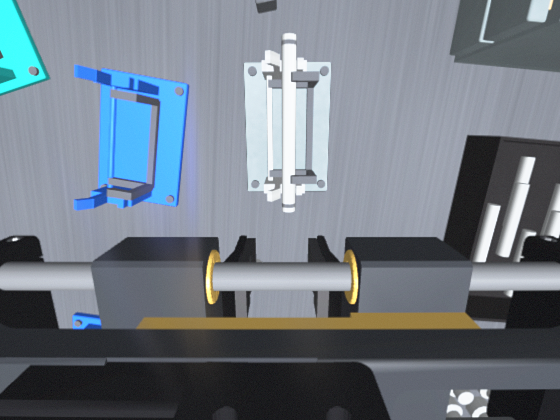

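Emit:
step_arm:
  rows:
    - [-0.0048,-0.0536,0,0,0,0.75]
    - [-0.0048,-0.0536,0,0,0,0.75]
    - [-0.0048,-0.0536,0,0,0,0.75]
    - [-0.0048,-0.0536,0,0,0,0.75]
    - [-0.0048,-0.0536,0,0,0,0.75]
    - [-0.0048,-0.0536,0,0,0,0.75]
    - [0,0,0,0,0,0]
    - [0,0,0,0,0,0]
  jaw: 0.07

```text
time: 12.3
position: [0.5584, -0.1921, 0.402]
tool_rot: [0.649, 0.761, 0.0, -0.002]
ft_force: [-0.4, 0.2, -0.8]
grip_width: 0.0702
grip_force: 0.0
```

Run:
```python
from h import *
c=cam('wrist');P=cloud(c)
o=get_obs();print(o['time'],o['position'],R.from_quat(o['tool_rot']).as_matrix().round(3)[:,:2].tolist())
xy=np.array([.5575,-.1928]); print(plate(P,xy,.13,.017)[:3]); print(plate(P,xy,.06,.044,.003)[:3])
for z in(.094,.1,.048): print(z,plate(P,xy,.03,z,.003)[:3])
g=P.reshape(-1,3);g=g[(g[:,2]>.088)&(g[:,2]<.105)&(np.hypot(*(g[:,:2]-xy).T)<.03)];print(len(g),np.median(g,0))
g=g[g[:,2]>.0975];print(len(g),np.median(g,0))
```

```text
12.35 [ 0.55840556 -0.19149154  0.40225405] [[-0.16, 0.987], [0.987, 0.16], [0.002, -0.002]]
(array([ 0.55751855, -0.19319449]), (150.458984375, 168.3688201904297), 9.133203506469727)
(array([ 0.55921045, -0.20382565]), (90.02725982666016, 91.6444091796875), 9.210131645202637)
0.094 (array([ 0.55756189, -0.19313684]), (22.944995880126953, 29.970966339111328), 9.403922080993652)
0.1 (array([ 0.5576792 , -0.19284433]), (8.939955711364746, 9.160390853881836), 64.4019775390625)
0.048 (array([ 0.55688495, -0.18836618]), (57.127113342285156, 49.68197250366211), 5.123818397521973)
739 [ 0.55744178 -0.1918535   0.09400201]
81 [ 0.55758865 -0.19271662  0.09986688]
```

Emit:
step_arm:
  rows:
    - [-0.0005,-0.0008,-0.06,0,0,0]
    - [0,0,-0.055,0,0,0]
    - [0,0,-0.035,0,0,0]
    - [0,0,-0.008,0,0,0]
    - [0,0,0,0,0,0]

```text
time: 12.98
position: [0.5583, -0.1928, 0.2455]
tool_rot: [0.648, 0.762, 0.0, 0.0]
ft_force: [0.6, -0.1, 0.7]
grip_width: 0.0701
grip_force: 0.0
```

Emit:
step_arm:
  rows:
    - [0,0,0,0,0,0]
    - [0,0,0,0,0,0]
    - [0,0,0,0,0,0]
    - [0,0,0,0,0,0]
    - [0,0,0,0,0,0]
    - [0,0,0,0,0,0]
    - [0,0,0,0,0,0]
  jaw: 0
  squeeze: 60

```text
time: 13.85
position: [0.5579, -0.1939, 0.2453]
tool_rot: [0.649, 0.761, 0.0, 0.0]
ft_force: [0.1, -0.3, -0.0]
grip_width: 0.0233
grip_force: 60.0
```

Emit:
step_arm:
  rows:
    - [-0.0015,0.0096,0.0004,-2.47,-0.4,0]
    - [-0.0015,0.0096,0.0003,-2.47,-0.4,0]
    - [0,0,0,0,0,0]

```text
time: 14.22
position: [0.555, -0.1754, 0.2458]
tool_rot: [0.648, 0.761, -0.029, 0.034]
ft_force: [0.7, -5.4, -2.7]
grip_width: 0.0235
grip_force: 60.0
```

```bash
cat >> h.py <<'E'
def st(h=0.2234):
    "block foot in the fixture's frame (mm, above bench) and lean (deg), assuming it follows the grip"
    o=get_obs(); M=R.from_quat(o['tool_rot']).as_matrix(); f=np.array(o['position'])+M[:,2]*h
    a=np.radians(9.13); F=np.array([[np.cos(a),np.sin(a),0],[-np.sin(a),np.cos(a),0],[0,0,1]])
    print('t',round(o['time'],2),'foot',(F@(f-[.5576,-.193,0])*1000).round(1),'lean',np.degrees(F@(-M[:,2]))[:2].round(1),'F',(F@o['ft_force']).round(1),'M',(F@o['moment']).round(2),'w',o['grip_width'].round(4))
E
python3 -c "from h import *; st()"
```

```text
Traceback (most recent call last):
  File "h.py", line 26, in st
    print('t',round(o['time'],2),'foot',(F@(f-[.5576,-.193,0])*1000).round(1),'lean',np.degrees(F@(-M[:,2]))[:2].round(1),'F',(F@o['ft_force']).round(1),'M',(F@o['moment']).round(2),'w',o['grip_width'].round(4))
                                                                                                                                                                                          ^^^^^^^^^^^^^^^^^^^^^
AttributeError: 'float' object has no attribute 'round'
```

Emit:
step_arm:
  rows:
    - [-0.0015,0.0096,0.0006,-2.47,-0.4,0]
    - [0,0,0.0012,0,0,0]
    - [0,0,0,0,0,0]

```text
time: 14.6
position: [0.5536, -0.1662, 0.2459]
tool_rot: [0.647, 0.759, -0.043, 0.05]
ft_force: [3.5, -6.4, -12.8]
grip_width: 0.0235
grip_force: 60.0
```

```bash
sed -i "s/o\['grip_width'\].round(4)/round(o['grip_width'],4)/" h.py; python3 -c "from h import *; st()"
```

```text
t 14.6 foot [ 0.3 -2.3 24.4] lean [0.  7.5] F [  2.5  -6.8 -12.8] M [-0.53 -0.46  0.04] w 0.0235
```

Emit:
step_arm:
  rows:
    - [0.0015,-0.0097,0.001,2.47,0.4,0]
    - [0.0015,-0.0097,0.0006,2.47,0.4,0]
    - [0.0015,-0.0097,0.0002,2.47,0.4,0]
    - [0.0015,-0.0097,-0.0002,2.47,0.4,0]
    - [0.0015,-0.0097,-0.0006,2.47,0.4,0]
    - [0.0015,-0.0097,-0.001,2.47,0.4,0]
    - [0,0,0.0008,0,0,0]
    - [0,0,0,0,0,0]

```text
time: 15.6
position: [0.5621, -0.2226, 0.2465]
tool_rot: [0.647, 0.759, 0.042, -0.051]
ft_force: [3.6, 2.5, -19.4]
grip_width: 0.0234
grip_force: 60.0
```

```bash
python3 -c "from h import *; st()"
```

```text
t 15.6 foot [-0.6 -0.6 25. ] lean [ 0.1 -7.5] F [  3.9   1.9 -19.4] M [-0.52 -0.98 -0.16] w 0.0234
```

Emit:
step_arm:
  rows:
    - [-0.0015,0.0097,0.001,-2.47,-0.4,0]
    - [-0.0015,0.0097,0.0006,-2.47,-0.4,0]
    - [-0.0015,0.0097,0.0002,-2.47,-0.4,0]
    - [-0.0015,0.0097,-0.0002,-2.47,-0.4,0]
    - [-0.0015,0.0097,-0.0006,-2.47,-0.4,0]
    - [-0.0015,0.0097,-0.001,-2.47,-0.4,0]
    - [0,0,0,0,0,0]

```text
time: 16.48
position: [0.5533, -0.1652, 0.2488]
tool_rot: [0.647, 0.76, -0.043, 0.051]
ft_force: [0.3, -3.6, -8.3]
grip_width: 0.0239
grip_force: 60.0
```

```bash
python3 -c "from h import *; st()"
```

```text
t 16.48 foot [ 0.2 -1.5 27.4] lean [-0.   7.6] F [-0.2 -3.6 -8.3] M [-0.27 -0.24 -0.04] w 0.0239
```

Emit:
step_arm:
  rows:
    - [0.0015,-0.0097,0.001,2.47,0.4,0]
    - [0.0015,-0.0097,0.0006,2.47,0.4,0]
    - [0.0015,-0.0097,0.0002,2.47,0.4,0]
    - [0.0015,-0.0097,0.0002,2.47,0.4,0]
    - [0.0015,-0.0097,0,2.47,0.4,0]
    - [0.0015,-0.0097,-0.0004,2.47,0.4,0]
    - [0,0,0,0,0,0]

```text
time: 17.35
position: [0.5622, -0.223, 0.2497]
tool_rot: [0.648, 0.759, 0.043, -0.051]
ft_force: [2.4, 2.2, -10.5]
grip_width: 0.0233
grip_force: 60.0
```

```bash
python3 -c "from h import *; st()"
```

```text
t 17.35 foot [-0.4 -0.9 28.3] lean [ 0.  -7.6] F [  2.7   1.8 -10.5] M [-0.03 -0.77  0.  ] w 0.0233
```

Emit:
step_arm:
  rows:
    - [-0.0015,0.0097,0.001,-2.47,-0.4,0]
    - [-0.0015,0.0097,0.0006,-2.47,-0.4,0]
    - [-0.0015,0.0097,0.0002,-2.47,-0.4,0]
    - [-0.0015,0.0097,-0.0002,-2.47,-0.4,0]
    - [-0.0015,0.0097,-0.0006,-2.47,-0.4,0]
    - [-0.0015,0.0097,-0.001,-2.47,-0.4,0]
    - [0,0,0,0,0,0]

```text
time: 18.23
position: [0.5533, -0.1649, 0.2511]
tool_rot: [0.647, 0.76, -0.043, 0.051]
ft_force: [-0.6, -1.9, -3.1]
grip_width: 0.0233
grip_force: 60.0
```

```bash
python3 -c "from h import *; st()"
```

```text
t 18.23 foot [ 0.3 -1.2 29.7] lean [-0.   7.6] F [-0.9 -1.8 -3.1] M [-0.13 -0.03 -0.11] w 0.0233
```

Emit:
step_arm:
  rows:
    - [0.0015,-0.0097,0.001,2.47,0.4,0]
    - [0.0015,-0.0097,0.0008,2.47,0.4,0]
    - [0.0015,-0.0097,0.0006,2.47,0.4,0]
    - [0.0015,-0.0097,0.0004,2.47,0.4,0]
    - [0.0015,-0.0097,0.0001,2.47,0.4,0]
    - [0.0015,-0.0097,-0.0003,2.47,0.4,0]
    - [0,0,0,0,0,0]

```text
time: 19.1
position: [0.5622, -0.2234, 0.2521]
tool_rot: [0.648, 0.759, 0.043, -0.05]
ft_force: [2.1, 2.8, -10.3]
grip_width: 0.0237
grip_force: 60.0
```

```bash
python3 -c "from h import *; st()"
```

```text
t 19.1 foot [-0.3 -1.2 30.7] lean [-0.  -7.6] F [  2.6   2.4 -10.3] M [-0.05 -0.65  0.02] w 0.0237
```

Emit:
step_arm:
  rows:
    - [-0.0015,0.0097,0.001,-2.47,-0.4,0]
    - [-0.0015,0.0097,0.0006,-2.47,-0.4,0]
    - [-0.0015,0.0097,0.0003,-2.47,-0.4,0]
    - [-0.0015,0.0097,0.0001,-2.47,-0.4,0]
    - [-0.0015,0.0097,-0.0003,-2.47,-0.4,0]
    - [-0.0015,0.0097,-0.0006,-2.47,-0.4,0]
    - [0,0,0,0,0,0]

```text
time: 19.98
position: [0.5532, -0.1647, 0.2545]
tool_rot: [0.647, 0.76, -0.043, 0.05]
ft_force: [0.5, -1.0, -5.6]
grip_width: 0.0233
grip_force: 60.0
```

```bash
python3 -c "from h import *; st()"
```

```text
t 19.98 foot [ 0.3 -0.8 33. ] lean [-0.   7.5] F [ 0.4 -1.1 -5.6] M [-0.05 -0.06 -0.04] w 0.0233
```

Emit:
step_arm:
  rows:
    - [0.0015,-0.0097,0.001,2.47,0.4,0]
    - [0.0015,-0.0097,0.0008,2.47,0.4,0]
    - [0.0015,-0.0097,0.0006,2.47,0.4,0]
    - [0.0015,-0.0097,0.0004,2.47,0.4,0]
    - [0.0015,-0.0097,0.0001,2.47,0.4,0]
    - [0.0015,-0.0097,-0.0003,2.47,0.4,0]
    - [0,0,0,0,0,0]

```text
time: 20.85
position: [0.5632, -0.2244, 0.2577]
tool_rot: [0.648, 0.759, 0.043, -0.048]
ft_force: [1.7, -0.2, -0.7]
grip_width: 0.0235
grip_force: 60.0
```

```bash
python3 -c "from h import *; st()"
```

```text
t 20.85 foot [ 1.5 -3.2 36.2] lean [-0.2 -7.4] F [ 1.7 -0.5 -0.7] M [-0.24 -0.63 -0.03] w 0.0235
```

Emit:
step_arm:
  rows:
    - [-0.0015,0.0097,0.001,-2.47,-0.4,0]
    - [-0.0015,0.0097,0.0006,-2.47,-0.4,0]
    - [-0.0015,0.0097,0.0003,-2.47,-0.4,0]
    - [-0.0015,0.0097,0.0001,-2.47,-0.4,0]
    - [-0.0015,0.0097,-0.0002,-2.47,-0.4,0]
    - [-0.0015,0.0097,-0.0004,-2.47,-0.4,0]
    - [0,0,0,0,0,0]

```text
time: 21.72
position: [0.5529, -0.1644, 0.2583]
tool_rot: [0.646, 0.76, -0.043, 0.05]
ft_force: [-0.4, -0.8, -2.5]
grip_width: 0.0237
grip_force: 60.0
```

```bash
python3 -c "from h import *; st()"
```

```text
t 21.73 foot [-0.3 -0.3 36.8] lean [0.  7.5] F [-0.5 -0.7 -2.5] M [-0.13  0.04 -0.01] w 0.0237
```

Emit:
step_arm:
  rows:
    - [0.0015,-0.0097,0.001,2.47,0.4,0]
    - [0.0015,-0.0097,0.0006,2.47,0.4,0]
    - [0.0015,-0.0095,0.0003,2.47,0.4,0]
    - [0,0,0.002,0,0,0]
    - [0,0,0,0,0,0]

```text
time: 22.35
position: [0.5576, -0.1938, 0.2619]
tool_rot: [0.649, 0.761, -0.0, -0.0]
ft_force: [0.1, 0.2, -2.2]
grip_width: 0.0236
grip_force: 60.0
```

Emit:
step_arm:
  rows:
    - [0,0,0.003,0,0,0]
    - [0,0,0.004,0,0,0]
    - [0,0,0,0,0,0]

```text
time: 22.72
position: [0.558, -0.1938, 0.2693]
tool_rot: [0.649, 0.761, 0.0, 0.001]
ft_force: [0.0, 0.4, -2.6]
grip_width: 0.0233
grip_force: 60.0
```

```bash
python3 -c "from h import *; st()"
```

```text
t 22.73 foot [ 0.5 -1.  45.9] lean [-0.  0.] F [ 0.1  0.4 -2.6] M [-0.05 -0.09 -0.01] w 0.0233
```

Only the block's weight is left on the wrist. Raise it 15 mm more and check.

Emit:
step_arm:
  rows:
    - [0,0,0.006,0,0,0]
    - [0,0,0.006,0,0,0]
    - [0,0,0.003,0,0,0]
    - [0,0,0,0,0,0]
    - [0,0,0,0,0,0]
    - [0,0,0,0,0,0]

```text
time: 23.48
position: [0.5577, -0.1939, 0.2835]
tool_rot: [0.649, 0.761, -0.0, -0.0]
ft_force: [-0.6, 0.3, -3.3]
grip_width: 0.0236
grip_force: 60.0
```

Run:
```python
from h import *
st(); c=cam('scene'); cv2.imwrite('pics/e.png',cv2.resize(c['pixels'][90:390,140:380],(640,800))[:600])
P=cloud(c)
for l in('block','nest','rod'):
  for r in cut_out(l,'scene')[:2]:
    q=P[r['region']]; q=q[~np.isnan(q[:,0])]; print(l,r['confidence'],np.median(q,0).round(3),np.percentile(q[:,2],[2,98]).round(3))
```

```text
t 23.48 foot [-0.1 -0.9 60.1] lean [ 0. -0.] F [-0.6  0.4 -3.3] M [-0.01 -0.12  0.01] w 0.0236
block 0.65 [ 0.559 -0.178  0.097] [0.059 0.135]
rod 0.94 [0.589 0.203 0.075] [0.   0.08]
rod 0.37 [0.445 0.013 0.022] [0.007 0.04 ]
```

View pics/e.png

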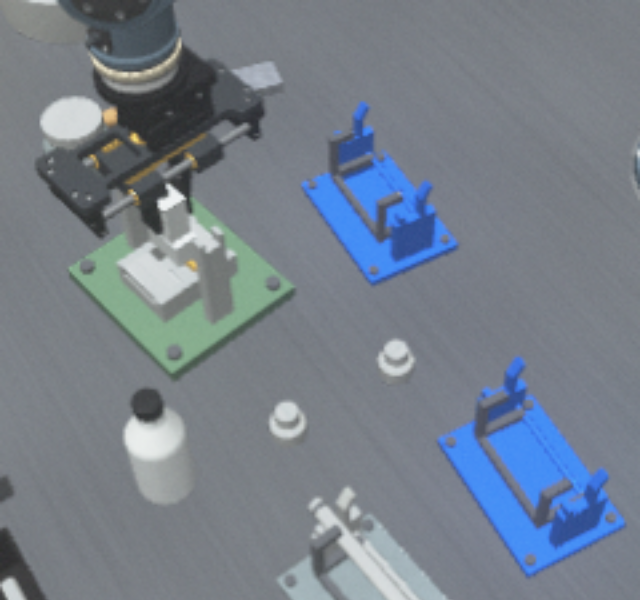

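The picture shows the block held upright above the nest at (175,215), the nest down, and the rod in the grey clip at (345,540). The foot is about 16 mm above the nest top, so I am handing in.

```bash
python3 -c "from rig import hand_in; print(hand_in())"
```

```text
the job is handed in; nothing more can be done
None
```

I handed the job in: the rod is snapped home in the grey clip and let go, and the block was rocked free and is held still and upright about 16 mm above its nest. The nest looks fully down. I saw no sign of anything else being moved; the hand-in call returned no verdict.

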